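Turn the test tile glaze-up and hold the kiln lid for loading

TASK

The test tile lies glaze-side down on the ware board: turn it over so that it lies flat on the board with its glazed face up, and let go of it. Then raise the small kiln's sprung lid past its balance point (50 degrees open), without letting it spring back towards its stop, bring it back and hold it just below the balance point, at about 42 degrees, ready for loading. Leave the glaze jar and the bowl where they stand, and finish while still holding the lid there with the fingers: do not let go.

Things in the scene. Friction and masses are not known exactly. Their poses are not given: they have to be found in the camera images.
- tile_center (a point): Centre of the loose test tile, 110 (x) x 50 (y) x 10 (z) mm, 0.1 to 0.16 kg. +z points out of its bare terracotta back with three dark lengthwise grooves (up at the start); the smooth white glazed face is on -z. It lies across the board's near edge; its -x end, towards the robot, overhangs the edge by 32 to 40 mm, with 36 mm of free height under it.
- board: Fixed plywood ware board, 200 (x) x 240 (y) mm, on two battens; its top is 36 mm above the table. Origin on the table under the board's centre; x points away from the robot. Clear but for the tile. It may stand to the left or the right, with the kiln on the other side.
- kiln_lid (a joint): Opening angle of the kiln's lid, rad: 0 shut, grows as the front edge rises, stop at 1.5. The lid weighs 1.4 kg and a spring carries most of it: about 3 N up at the bar lifts it from shut. Balance point at 0.87 (50 degrees): below it the lid falls shut if let go, above it it swings open by itself; within 0.15 rad of it the push at the bar is under 1 N.
- lid_bar (a point): Centre of the lid's handle, a round dark wooden bar 12 mm thick, 120 mm long, parallel to the kiln's y, 55 mm in front of the lid's front edge on two 10 mm steel arms 112 mm apart; clear gap from bar to lid edge 49 mm. It moves on an arc about the hinge line; when shut it is 138 mm above the table, 235 mm from the hinge towards -x and 18 mm above it.
- lid_hinge (a point): Middle of the lid's fixed hinge line, on the kiln's far top edge, 120 mm above the table. Its axes are the kiln's: x from bar to hinge, away from the robot, y along the hinge line, z up. The steel kiln, fixed, is 180 (x) x 220 (y) x 120 mm high; the lid on it is 34 mm thick.
- glaze_jar_center (a point): Amber glass glaze jar with a black cap, 56 mm across, 85 mm high, between the kiln and the board; this is its centre, half-way up. To be left alone.
- slip_bowl_center (a point): Small white bowl, 76 mm across, 45 mm high, between the kiln and the board, nearer the robot; this is its centre, half-way up. To be left alone.
Things that resemble listed ones, but are neither listed nor needed, are in the scene too. Leave any pink look-alike of the part that bears tile_center alone.

How it is judged:
On the way, in this order (a step that is already met when the one before it is completed fails the run):
1. the tile lies flat on the board, glazed face up, let go (angle between tile_center's own z axis and vertical above 3.03 rad and height (world z) of tile_center between 0.036 and 0.046 m and x of tile_center in the frame of board between -0.1 and 0.1 m and y of tile_center in the frame of board between -0.12 and 0.12 m and contact force between tile and the fingers below 0.05 N), for 0.2 s.
2. the lid has been raised past its balance point (value of joint kiln_lid above 0.91 rad), for 0.1 s.
At the end, for the whole second after the job is handed in: The tile lies flat on the ware board (centre over the board, tilt under 6 degrees) with its glazed face up; the lid stands between 0.60 and 0.84 rad (34 to 48 degrees), just below its balance point at 50 degrees, held there by the fingers (angle between tile_center's own z axis and vertical above 3.03 rad and height (world z) of tile_center between 0.036 and 0.046 m and x of tile_center in the frame of board between -0.1 and 0.1 m and y of tile_center in the frame of board between -0.12 and 0.12 m and value of joint kiln_lid between 0.6 and 0.84 rad and contact force between the fingers and kiln_lid above 0.2 N); the arm keeps its last pose, push and grip.
It fails at once if the lid sprung back near its stop (over 75 degrees) (value of joint kiln_lid above 1.31 rad).
It fails at once if the glaze jar or the bowl moved more than 30 mm (distance of any of glaze_jar_center, slip_bowl_center from where it was at the start of the episode above 0.03 m).
It also fails if it takes over 72 s, if anything falls off the work surface, if the arm or the gripper's body presses on something with over 40 N, if the wrist force passes 120 N, or if a joint passes its speed limit or range.

ROBOT

A 6-joint arm with a two-finger parallel gripper is mounted at the origin on the work surface. World frame = base frame: x ahead of the robot, y to its left, z up, the work surface at z = 0. Lengths are in m, angles in rad, forces in N, time in s.
With the tool pointing down it reaches from about 0.375 to 0.9 m from the base axis. Payload 3.1 kg.
Tool frame: the origin (TCP) lies at the very end of the fingers, on their centre line; the grasp point (between the pads) lies 19 mm behind it; z points along the fingers, y is the line along which they close (so a half turn about z gives the same grasp; the last joint's range is limited). The gripper opens to 87 mm and grips with 3 to 60 N. Pads are 19 mm wide; open, the fingers measure 117 mm over their backs; the gripper's body (75 mm by 190 mm) begins 51 mm behind the grasp point.
Start: joints at [1.121, 0.527, 1.433, -0, 1.181, -0.178], TCP at [0.167, 0.602, 0.223] pointing down, gripper open.
Joint ranges: [-3.08, 3.08], [-0.75, 2.2], [0.22, 2.44], [-1.43, 4.57], [0, 2.65], [-2.85, 2.85]. Speed limits (rad/s): [2.79, 2.79, 3.14, 3.14, 3.14, 3.14].

INTERFACE

Orientations are given as a unit quaternion [x, y, z, w].
In Python, from rig import status, viewer, robot gives the robot as it stands.
- The arm moves only by the tool arm_command, never from a script. Its arguments are lists of equal length, an entry for each row: "delta_rot": the turn, a rotation vector about the tool's x, y, z in degrees, a list of three; "delta_pos": the shift along the tool's x, y, z in m, a list of three; "gripper": the closure, from -1 (fully open) to 1 (shut). In form: {"delta_rot": [[rx, ry, rz], ...], "delta_pos": [[dx, dy, dz], ...], "gripper": [gripper, ...]}. A call has 1 to 12 rows; each row is the pose to reach, as a shift and turn from the pose commanded when the call began, along the tool's axes at that moment; what a row does not reach only later rows make up. A row lasts 1/12 s, in which the tool goes at most 41.7 mm and 7.16 degrees, less where a joint would pass 70% of its speed; a pose out of reach is approached as far as the arm can. A call with a gripper value outside its range is refused whole. The fingers move at their own pace and stop on an object; "grip_force" is the grip in N (left out, the last holds). Time passes only in rows, so rows that repeat a pose let the fingers close. It gives the time, the measured TCP pose, the force, the opening and the grip force at its end, in the units of the state.
- status.get_obs(): the state, without advancing time (a new reading comes with each control period).
- viewer.camera(name): name is "side" or "top" or "wrist"; returns a dict with "pixels" (480x640x3 uint8, blue, green, red), "fx", "fy", "cx", "cy" (pixels), "pose" (4x4, takes a point from camera to world coordinates); the wrist camera has in their place "mount" (4x4, takes a point from camera to tool coordinates, whose origin is the TCP and whose axes are the flange's). Camera axes: x right, y down, z forward; pixel columns grow to the right and rows downward; lengths in m; the calibration is good to about 2 mm. A picture is of the moment at which its call begins: read the wrist's pose just before it. There is no depth.
- robot.hand_in(): hands the job in; it is judged then, once.
The state is a dict: "time": time; "q": joint angles; "joint_velocities": joint speeds; "joint_torque": joint torques, N m; "position": TCP position; "tool_rot": TCP orientation; "ft_force": force on the tool from outside, world axes, zero at the start; "moment": the same for the moment, N m; "grip_width": finger opening in m; "grip_force": force on a finger pad.
Only numpy, scipy, OpenCV 4.12 (cv2) and the standard library are available. Lean on these libraries where they do the work, as an engineer would, in place of code of your own. Each camera call takes 0.05 s, during which the arm holds its last target. There are 200 camera calls.

## Working session

There is one attempt and no reset: what is moved stays moved. The work goes in short steps, Python scripts to look and compute and a tool call to move; the robot and the scene stay as the last step left them, time stands still between calls to the robot, and variables do not carry over. Pictures are saved under pics/ and viewed, at most 10 in all, crops included, and the job is handed in when it is done.

Besides the shell and the picture viewer there is one more tool, called after "Emit:" as a command line: name --argument value ..., lists and objects as JSON in quotes. arm_command: Moves the arm, as the interface text tells. Its arguments: {"type":"object","properties":{"delta_rot":{"type":"array","items":{"type":"array","items":{"type":"number"}}},"delta_pos":{"type":"array","items":{"type":"array","items":{"type":"number"}}},"gripper":{"type":"array","items":{"type":"number"}},"grip_force":{"type":"number"}},"required":["delta_rot","delta_pos","gripper"]}

```bash
ls; mkdir -p pics; cat > h.py <<'E'
import numpy as np, cv2
from scipy.spatial.transform import Rotation as R
from rig import status, viewer, robot
def cam(n,save=None):
    o=status.get_obs(); c=viewer.camera(n)
    if n=='wrist':
        T=np.eye(4);T[:3,:3]=R.from_quat(o['tool_rot']).as_matrix();T[:3,3]=o['position'];c['pose']=T@c['mount']
    if save: cv2.imwrite('pics/'+save,c['pixels'])
    return c
def ray(c,u,v):
    d=c['pose'][:3,:3]@np.array([(u-c['cx'])/c['fx'],(v-c['cy'])/c['fy'],1]);return c['pose'][:3,3],d
def onz(c,u,v,z):
    p,d=ray(c,u,v);return p+d*(z-p[2])/d[2]
def proj(c,P):
    q=np.linalg.inv(c['pose'])@np.append(P,1);return q[0]/q[2]*c['fx']+c['cx'],q[1]/q[2]*c['fy']+c['cy']
E
python3 - <<'E'
from h import *
for n in('top','side'):
    c=cam(n,n+'0.png');print(n,c['fx'],c['cx'],c['cy'],c['pose'].round(3).tolist())
print(status.get_obs())
E
```

```text
pics
top 563.7854312172058 332.7657308869118 232.30018077735198 [[0.012, -0.984, 0.18, 0.4], [-1.0, -0.015, -0.013, 0.083], [0.015, -0.18, -0.984, 1.201], [0.0, 0.0, 0.0, 1.0]]
side 573.8109973419714 318.066885628193 235.95467269715454 [[0.839, -0.357, 0.41, 0.051], [-0.544, -0.566, 0.62, -0.708], [0.011, -0.743, -0.669, 0.984], [0.0, 0.0, 0.0, 1.0]]
{'time': 0.1, 'q': array([ 1.12150030e+00,  5.28379106e-01,  1.43376125e+00,  1.96252099e-05,
        1.18141916e+00, -1.78530209e-01]), 'joint_velocities': array([-2.07853243e-05, -1.43335112e-03, -2.25136559e-03,  1.35977473e-03,
        1.19029494e-03, -2.16819346e-04]), 'joint_torque': array([-6.16937868e-04, -4.40986490e+01, -1.77148980e+01,  6.34526205e-02,
        5.34066057e-02, -3.05979438e-05]), 'position': array([0.16686262, 0.60163157, 0.22166998]), 'tool_rot': array([ 1.34973362e-01,  9.90848739e-01, -9.32571081e-04, -3.12297598e-04]), 'ft_force': array([-0.73059272, -0.8789852 , -0.39940258]), 'moment': array([-0.0126841 ,  0.01894891,  0.01844177]), 'grip_force': 0.0, 'grip_width': 0.08705240116238853}
```

View pics/top0.png

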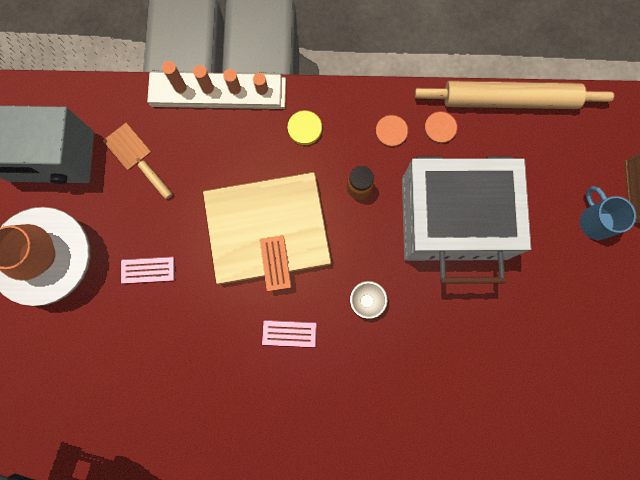

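View pics/side0.png

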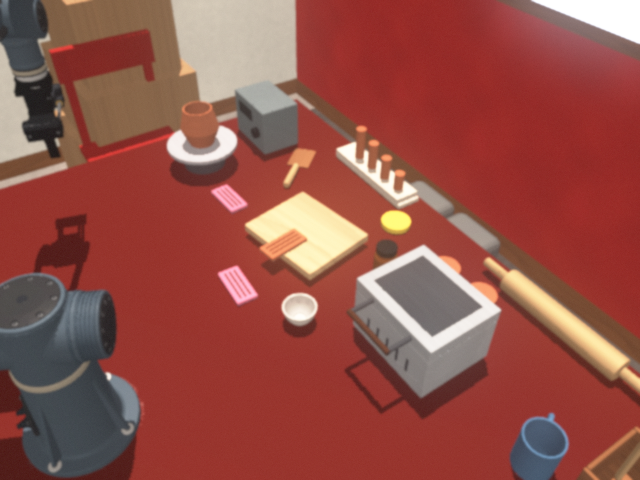

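The terracotta-backed tile with three dark grooves is at top (276,263), lying across the board's near edge. The pink look-alikes are at (147,270) and (289,334), and the trowel at (128,146) is not on the board. The kiln is to the right, with its bar at about (473,281). The jar is at (361,183) and the bowl at (368,300).

```bash
python3 - <<'E'
from h import *
c=cam('top'); im=c['pixels']; hsv=cv2.cvtColor(im,cv2.COLOR_BGR2HSV)
b=im.astype(int)
crop=cv2.resize(im[220:300,190:340],None,fx=5,fy=5,interpolation=cv2.INTER_CUBIC)
crop2=cv2.resize(im[235:295,420:530],None,fx=5,fy=5,interpolation=cv2.INTER_CUBIC)
o=np.zeros((600,750,3),np.uint8);o[:300,:550]=crop2
cv2.imwrite('pics/crop.png',cv2.resize(np.vstack([crop,o[:300]]),(600,560)))
# tile
m=((hsv[...,0]<14)&(hsv[...,2]>150)&(hsv[...,1]>110)&(hsv[...,1]<215)).astype(np.uint8)
M=np.zeros_like(m);M[225:300,250:300]=m[225:300,250:300];M=cv2.morphologyEx(M,cv2.MORPH_CLOSE,np.ones((7,7)))
k=max(cv2.findContours(M,0,2)[0],key=cv2.contourArea)
box=cv2.boxPoints(cv2.minAreaRect(k));P=np.array([onz(c,u,v,.046) for u,v in box])
print('tile px',box.round(1).tolist());print(P.round(4).tolist(),P.mean(0),np.linalg.norm(P-np.roll(P,1,0),axis=1))
# board
m=((hsv[...,0]>12)&(hsv[...,0]<28)&(hsv[...,2]>150)&(hsv[...,1]<150)).astype(np.uint8)
M2=np.zeros_like(m);M2[165:290,195:338]=m[165:290,195:338];M2=cv2.morphologyEx(M2,cv2.MORPH_OPEN,np.ones((3,3)))
k=max(cv2.findContours(M2,0,2)[0],key=cv2.contourArea)
box=cv2.boxPoints(cv2.minAreaRect(k));P=np.array([onz(c,u,v,.036) for u,v in box])
print('board px',box.round(1).tolist());print(P.round(4).tolist(),P.mean(0),np.linalg.norm(P-np.roll(P,1,0),axis=1))
for n,(u,v),z in [('jar',(361,178),.085),('bowl',(368,300),.045),('barL',(442,281),.138),('barR',(504,281),.138),('lidNL',(412,250),.154),('lidNR',(530,249),.154),('lidFR',(525,159),.154),('lidFL',(413,159),.154)]:
    print(n,onz(c,u,v,z).round(4))
E
```

```text
tile px [[258.8999938964844, 238.0], [283.70001220703125, 234.60000610351562], [291.70001220703125, 293.70001220703125], [266.8999938964844, 297.1000061035156]]
[[0.5967, 0.221, 0.046], [0.6046, 0.1698, 0.046], [0.4824, 0.1501, 0.046], [0.4749, 0.2004, 0.046]] [0.53962795 0.18534047 0.046     ] [0.12357746 0.05182157 0.12378146 0.05086429]
board px [[200.5, 191.10000610351562], [315.1000061035156, 171.60000610351562], [330.79998779296875, 263.79998779296875], [216.1999969482422, 283.29998779296875]]
[[0.6974, 0.3495, 0.036], [0.7445, 0.1072, 0.036], [0.5462, 0.071, 0.036], [0.5024, 0.3066, 0.036]] [0.62261722 0.20857609 0.036     ] [0.19968662 0.24678539 0.20152187 0.23964585]
jar [0.7179 0.012  0.085 ]
bowl [ 0.4718 -0.0057  0.045 ]
barL [ 0.5036 -0.1388  0.138 ]
barR [ 0.5052 -0.2567  0.138 ]
lidNL [ 0.5597 -0.0801  0.154 ]
lidNR [ 0.5648 -0.3035  0.154 ]
lidFR [ 0.7418 -0.3027  0.154 ]
lidFL [ 0.738  -0.0844  0.154 ]
```

View pics/crop.png

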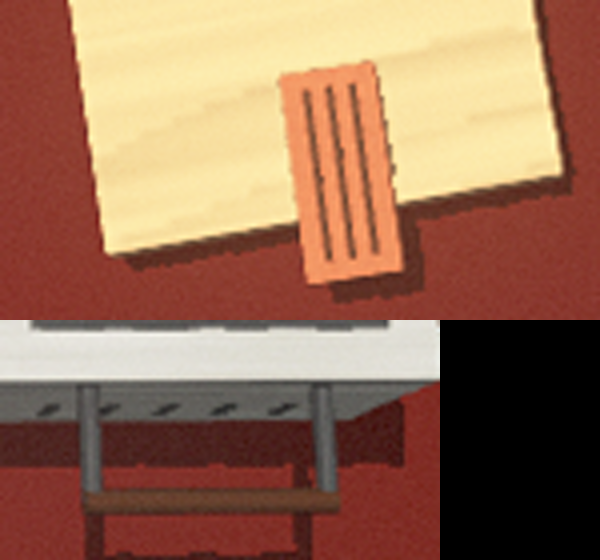

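The crop confirms it: terracotta with three grooves, overhanging the board's near edge. The bar is at about (473,281).

I'll grip the tile's end from the robot side with the tool nearly horizontal, closing across its width, then roll it by 180°. First I'll move closer and collect joint data.

Emit:
arm_command --delta_rot '[[0,0,0],[0,0,0],[0,0,0],[0,0,0],[0,0,0],[0,0,0],[0,0,0],[0,0,0],[0,0,0],[0,0,0],[0,0,0],[0,0,0]]' --delta_pos '[[-0.345,-0.371,-0.08],[-0.345,-0.371,-0.08],[-0.345,-0.371,-0.08],[-0.345,-0.371,-0.08],[-0.345,-0.371,-0.08],[-0.345,-0.371,-0.08],[-0.345,-0.371,-0.08],[-0.345,-0.371,-0.08],[-0.345,-0.371,-0.08],[-0.345,-0.371,-0.08],[-0.345,-0.371,-0.08],[-0.345,-0.371,-0.08]]' --gripper '[-1,-1,-1,-1,-1,-1,-1,-1,-1,-1,-1,-1]'

```text
time: 1.15
position: [0.3947, 0.1619, 0.3009]
tool_rot: [0.135, 0.991, 0.0, 0.0]
ft_force: [1.5, -0.1, 0.2]
grip_width: 0.0868
grip_force: 0.0
```

```bash
cat > log.py <<'E'
from h import *
import json
o=status.get_obs();json.dump([list(o['q']),list(o['position']),list(o['tool_rot'])],open('log.jsonl','a'));open('log.jsonl','a').write('\n')
print('t',round(o['time'],2),'q',o['q'].round(3),'p',o['position'].round(4));print(R.from_quat(o['tool_rot']).as_matrix().round(3).tolist(),'F',o['ft_force'].round(1),'w',round(o['grip_width'],4),'g',round(o['grip_force'],1))
E
python3 log.py; python3 - <<'E'
from h import *
c=cam('top')
for n,(u,v),z in [('nearL',(267,291),.046),('nearR',(290.7,287.5),.046),('farR',(283.7,235.5),.046),('farL',(260,238.7),.046),('pinkTL',(264,321),.01),('pinkBR',(315,346),.01)]: print(n,onz(c,u,v,z).round(4))
E
```

```text
t 1.15 q [ 0.126  0.151  1.793  0.     1.197 -1.174] p [0.3947 0.1619 0.3009]
[[-0.964, 0.267, 0.0], [0.267, 0.964, 0.0], [-0.0, 0.0, -1.0]] F [ 1.5 -0.1  0.2] w 0.0868 g 0.0
nearL [0.4873 0.2006 0.046 ]
nearR [0.495  0.1525 0.046 ]
farR [0.6027 0.1698 0.046 ]
farL [0.5953 0.2187 0.046 ]
pinkTL [0.4276 0.2085 0.01  ]
pinkBR [0.3778 0.1013 0.01  ]
```

```bash
cat > go.py <<'E'
from h import *
def orient(yaw,pitch,roll=0):
    # tool z forward at yaw, pitched down; roll=0: tool y to the left
    y,p=np.radians([yaw,pitch]);z=np.array([np.cos(p)*np.cos(y),np.cos(p)*np.sin(y),-np.sin(p)])
    l=np.array([-np.sin(y),np.cos(y),0]);M=np.c_[np.cross(l,z),l,z]
    return M@R.from_euler('z',roll,degrees=True).as_matrix()
def go(p,M):
    o=status.get_obs();R0=R.from_quat(o['tool_rot']).as_matrix()
    rv=np.degrees(R.from_matrix(R0.T@M).as_rotvec());dp=R0.T@(np.array(p)-o['position'])
    print('rot',rv.round(2).tolist(),'pos',dp.round(4).tolist(),'rows',max(np.linalg.norm(rv)/7.16,np.linalg.norm(dp)/.0417).round(1))
E
python3 -c "
from go import *
go([.45,.17,.33],orient(9.1,45))"
```

```text
rot [-10.08, -43.84, -23.5] pos [-0.044, 0.0273, -0.0275] rows 7.1
```

Emit:
arm_command --delta_rot '[[-10.08,-43.84,-23.5],[-10.08,-43.84,-23.5],[-10.08,-43.84,-23.5],[-10.08,-43.84,-23.5],[-10.08,-43.84,-23.5],[-10.08,-43.84,-23.5],[-10.08,-43.84,-23.5],[-10.08,-43.84,-23.5],[-10.08,-43.84,-23.5]]' --delta_pos '[[-0.044,0.027,-0.028],[-0.044,0.027,-0.028],[-0.044,0.027,-0.028],[-0.044,0.027,-0.028],[-0.044,0.027,-0.028],[-0.044,0.027,-0.028],[-0.044,0.027,-0.028],[-0.044,0.027,-0.028],[-0.044,0.027,-0.028]]' --gripper '[-1,-1,-1,-1,-1,-1,-1,-1,-1]'

```text
time: 1.95
position: [0.4409, 0.1776, 0.3262]
tool_rot: [-0.074, 0.923, 0.035, 0.376]
ft_force: [0.3, 0.7, -0.3]
grip_width: 0.0872
grip_force: 0.0
```

```bash
python3 log.py
```

```text
t 1.95 q [ 0.126 -0.017  2.196  0.17   0.191 -1.759] p [0.4409 0.1776 0.3262]
[[-0.706, -0.163, 0.689], [-0.111, 0.987, 0.12], [-0.699, 0.008, -0.715]] F [ 0.3  0.7 -0.3] w 0.0872 g 0.0
```

```bash
cat > fk.py <<'E'
from go import *
import json
from scipy.optimize import least_squares
D=[json.loads(l) for l in open('log.jsonl') if l.strip()]
D.insert(0,[[1.1215,.52838,1.43376,0,1.18142,-.17853],[.16686,.60163,.22167],[.134973,.990849,-.00093,-.00031]])
rz=lambda a:R.from_euler('z',a).as_matrix();ry=lambda a:R.from_euler('y',a).as_matrix()
def fk(x,q):
    d,h,a,L2,e,L3,Lt=x
    M=rz(q[0]);p=M@[a,d,h];M=M@ry(q[1]);p=p+M@[0,0,L2];M=M@ry(q[2]);p=p+M@[e,0,L3]
    M=M@rz(q[3])@ry(q[4]);return p+M@[0,0,Lt],M@rz(q[5])
prior=np.array([.111,.3,0,.4,0,.35,.25])
f=least_squares(lambda x:np.r_[np.concatenate([(fk(x,q)[0]-p)*1000 for q,p,_ in D]),(x-prior)*[2,2,20,2,20,2,2]],prior)
X=f.x
E0=fk(X,D[-1][0])[1].T@R.from_quat(D[-1][2]).as_matrix()
if __name__=='__main__':
    print(X.round(4));[print((fk(X,q)[0]-p).round(4),(fk(X,q)[1].T@R.from_quat(r).as_matrix()).round(2).tolist()) for q,p,r in D]
E
python3 fk.py
```

```text
[0.1112 0.1976 0.0324 0.5864 0.0724 0.3404 0.2851]
[-0.0001  0.0003  0.0005] [[-0.0, -1.0, -0.0], [1.0, -0.0, 0.0], [-0.0, -0.0, 1.0]]
[-0.0003  0.0002 -0.0003] [[0.0, -1.0, -0.0], [1.0, 0.0, 0.0], [-0.0, -0.0, 1.0]]
[ 0.0001 -0.0004 -0.0001] [[0.0, -1.0, -0.0], [1.0, 0.0, -0.0], [0.0, -0.0, 1.0]]
```

```bash
python3 -c "
from go import *
go([.473,.1735,.094],orient(9.1,60))"
```

```text
rot [0.53, 14.37, -0.03] pos [0.1401, -0.0111, 0.1876] rows 5.6
```

Emit:
arm_command --delta_rot '[[0.5,14.4,0],[0.5,14.4,0],[0.5,14.4,0],[0.5,14.4,0],[0.5,14.4,0],[0.5,14.4,0],[0.5,14.4,0],[0.5,14.4,0],[0.5,14.4,0],[0.5,14.4,0]]' --delta_pos '[[0.14,-0.011,0.188],[0.14,-0.011,0.188],[0.14,-0.011,0.188],[0.14,-0.011,0.188],[0.14,-0.011,0.188],[0.14,-0.011,0.188],[0.14,-0.011,0.188],[0.14,-0.011,0.188],[0.14,-0.011,0.188],[0.14,-0.011,0.188]]' --gripper '[-1,-1,-1,-1,-1,-1,-1,-1,-1,-1]'

```text
time: 2.78
position: [0.4911, 0.1824, 0.1199]
tool_rot: [-0.076, 0.967, 0.016, 0.241]
ft_force: [-0.1, 0.4, -0.0]
grip_width: 0.0871
grip_force: 0.0
```

```bash
python3 log.py; python3 - <<'E'
from go import *
c=cam('wrist');im=c['pixels'].copy()
for P in [(.4873,.2006,.046),(.495,.1525,.046),(.6027,.1698,.046),(.5953,.2187,.046),(.510,.1796,.029)]:
    u,v=proj(c,P);cv2.circle(im,(int(round(u)),int(round(v))),4,(255,0,0),1)
cv2.imwrite('pics/w1.png',im)
go([.510,.1796,.029],orient(9.1,60))
E
python3 fk.py
```

```text
t 2.78 q [ 0.141  0.505  2.146  0.736  0.003 -2.322] p [0.4911 0.1824 0.1199]
[[-0.872, -0.155, 0.465], [-0.139, 0.988, 0.068], [-0.469, -0.005, -0.883]] F [-0.1  0.4 -0. ] w 0.0871 g 0.0
rot [-0.38, -1.97, -0.02] pos [0.0267, -0.0052, 0.0891] rows 2.2
[1.110e-01 2.739e-01 1.000e-04 5.878e-01 1.138e-01 3.915e-01 3.052e-01]
[-0.     -0.0001  0.0001] [[-0.0, -1.0, -0.0], [1.0, -0.0, 0.0], [-0.0, -0.0, 1.0]]
[0. 0. 0.] [[0.0, -1.0, -0.0], [1.0, 0.0, 0.0], [-0.0, -0.0, 1.0]]
[-0. -0. -0.] [[0.0, -1.0, -0.0], [1.0, 0.0, -0.0], [0.0, -0.0, 1.0]]
[ 0.0001  0.     -0.    ] [[0.0, -1.0, -0.0], [1.0, 0.0, -0.0], [0.0, -0.0, 1.0]]
```

View pics/w1.png

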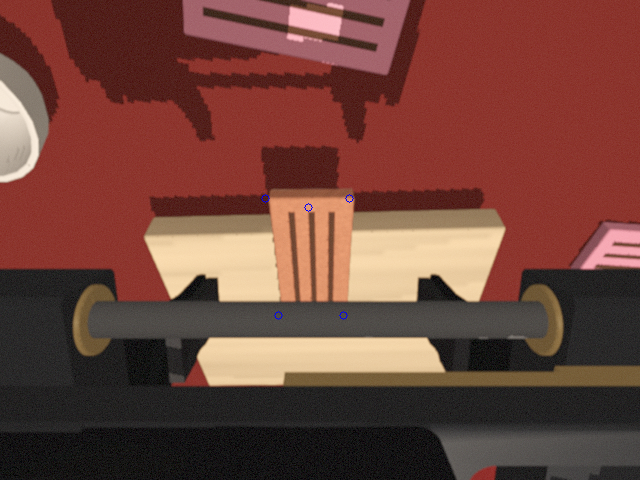

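Wrist view: the tile's near end shows at u 270–353, v≈190, about 3 mm nearer the robot and 2 mm further left than predicted. The tool is at the wrist singularity (q5≈0), so I'll grasp steeper. First I'll check the whole path with IK.

```bash
cat > ik.py <<'E'
from fk import *
E0=np.array([[0,-1,0],[1,0,0],[0,0,1.]])
lo=[-3.08,-.75,.22,-1.43,0,-2.85];hi=[3.08,2.2,2.44,4.57,2.65,2.85]
def ik(p,M,q0):
    def f(q):
        a,B=fk(X,q);return np.r_[(a-p)*10,R.from_matrix((B@E0).T@M).as_rotvec()]
    s=least_squares(f,np.clip(q0,np.array(lo)+1e-3,np.array(hi)-1e-3),bounds=(lo,hi));return s.x,np.linalg.norm(s.fun)
E
python3 - <<'E'
from ik import *
q0=[.126,.3,2.,.05,.8,-1.65]
for p,b in [((.5032,.181,.0275),80),((.5032,.181,.0275),75),((.4932,.179,.15),80),((.52,.184,.22),120),((.56,.19,.2),150),((.56,.19,.145),150),((.63,.20,.11),140),((.65,.204,.06),130),((.65,.204,.06),110)]:
    q,e=ik(p,orient(9.1,b),q0);print(p,b,q.round(2),round(e,4))
go([.497,.180,.09],orient(9.1,80))
E
```

```text
(0.5032, 0.181, 0.0275) 80 [ 0.13  0.7   1.93  0.01  0.34 -1.61] 0.0
(0.5032, 0.181, 0.0275) 75 [ 0.13  0.7   2.    0.04  0.18 -1.63] 0.0
(0.4932, 0.179, 0.15) 80 [ 0.13  0.45  1.88  0.01  0.63 -1.6 ] 0.0
(0.52, 0.184, 0.22) 120 [ 0.14  0.68  1.26 -0.01  1.73 -1.59] 0.0
(0.56, 0.19, 0.2) 150 [ 0.14  1.03  0.83 -0.02  2.32 -1.59] 0.0
(0.56, 0.19, 0.145) 150 [ 0.14  1.09  0.85 -0.02  2.25 -1.59] 0.0
(0.63, 0.2, 0.11) 140 [ 0.14  1.15  0.68 -0.01  2.19 -1.59] 0.0
(0.65, 0.204, 0.06) 130 [ 0.14  1.13  0.76 -0.01  1.95 -1.59] 0.0
(0.65, 0.204, 0.06) 110 [ 0.14  0.94  1.08 -0.01  1.47 -1.59] 0.0
rot [-0.37, 18.03, -0.08] pos [0.0093, -0.0031, 0.0292] rows 2.5
```

Emit:
arm_command --delta_rot '[[-0.4,18,0],[-0.4,18,0],[-0.4,18,0],[-0.4,18,0],[-0.4,18,0],[-0.4,18,0],[-0.4,18,0],[-0.4,18,0]]' --delta_pos '[[0.009,-0.003,0.029],[0.009,-0.003,0.029],[0.009,-0.003,0.029],[0.009,-0.003,0.029],[0.009,-0.003,0.029],[0.009,-0.003,0.029],[0.009,-0.003,0.029],[0.009,-0.003,0.029]]' --gripper '[-1,-1,-1,-1,-1,-1,-1,-1]'

```text
time: 3.5
position: [0.4945, 0.1793, 0.0902]
tool_rot: [-0.078, 0.993, 0.007, 0.086]
ft_force: [-0.1, 0.3, 0.2]
grip_width: 0.0875
grip_force: 0.0
```

```bash
python3 log.py; python3 - <<'E'
from go import *
c=cam('wrist');im=c['pixels'].copy()
for P in [(.4873,.2006,.046),(.495,.1525,.046),(.6027,.1698,.046),(.5953,.2187,.046),(.488,.1785,.046)]:
    u,v=proj(c,P);cv2.circle(im,(int(round(u)),int(round(v))),4,(255,0,0),1)
cv2.imwrite('pics/w2.png',im)
go([.5032,.181,.0275],orient(9.1,80))
E
```

```text
t 3.5 q [ 0.133  0.563  1.925  0.008  0.48  -1.602] p [0.4945 0.1793 0.0902]
[[-0.973, -0.157, 0.17], [-0.154, 0.988, 0.027], [-0.172, -0.0, -0.985]] F [-0.1  0.3  0.2] w 0.0875 g 0.0
rot [-0.03, -0.1, -0.08] pos [0.0016, 0.0004, 0.0634] rows 1.5
```

View pics/w2.png

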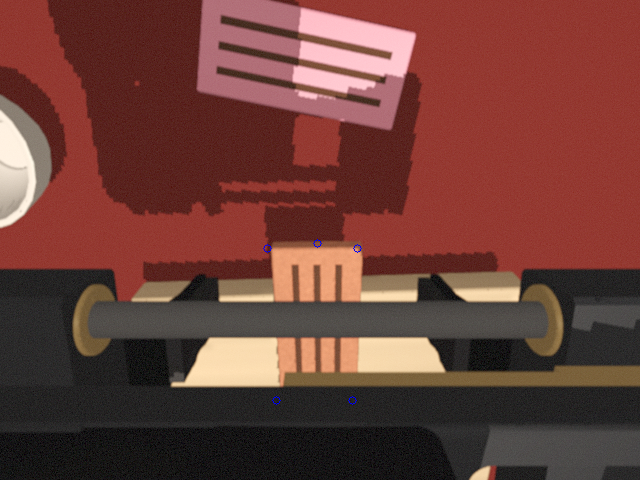

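The corrected near-edge midpoint (317,243) falls on the tile's near edge, so I'll descend and grip.

Emit:
arm_command --delta_rot '[[0,0,0],[0,0,0],[0,0,0],[0,0,0],[0,0,0],[0,0,0],[0,0,0],[0,0,0],[0,0,0],[0,0,0],[0,0,0],[0,0,0]]' --delta_pos '[[0.002,0,0.025],[0.002,0,0.05],[0.002,0,0.063],[0.002,0,0.063],[0.002,0,0.063],[0.002,0,0.063],[0.002,0,0.063],[0.002,0,0.063],[0.002,0,0.063],[0.002,0,0.063],[0.002,0,0.063],[0.002,0,0.063]]' --gripper '[-1,-1,-1,-1,1,1,1,1,1,1,1,1]' --grip_force 40

```text
time: 4.55
position: [0.5047, 0.1806, 0.0286]
tool_rot: [-0.078, 0.993, 0.007, 0.087]
ft_force: [-0.9, 0.3, 2.4]
grip_width: 0.0496
grip_force: 40.0
```

```bash
python3 log.py; python3 -c "
from go import *
go([.50,.181,.2],orient(9.1,80))"
```

```text
t 4.55 q [ 0.133  0.694  1.93   0.011  0.343 -1.606] p [0.5047 0.1806 0.0286]
[[-0.972, -0.157, 0.172], [-0.155, 0.988, 0.027], [-0.174, -0.001, -0.985]] F [-0.9  0.3  2.4] w 0.0496 g 40.0
rot [-0.04, 0.04, -0.07] pos [-0.0254, 0.001, -0.1696] rows 4.1
```

Emit:
arm_command --delta_rot '[[0,0,0],[0,0,0],[0,0,0],[0,0,0],[0,0,0],[0,0,0],[0,0,0]]' --delta_pos '[[-0.005,0,-0.02],[-0.01,0,-0.05],[-0.015,0,-0.09],[-0.02,0,-0.13],[-0.025,0,-0.17],[-0.025,0,-0.17],[-0.025,0,-0.17]]' --gripper '[1,1,1,1,1,1,1]'

```text
time: 5.13
position: [0.5008, 0.1802, 0.2024]
tool_rot: [-0.078, 0.993, 0.007, 0.09]
ft_force: [-1.2, -0.1, -1.4]
grip_width: 0.0495
grip_force: 40.0
```

```bash
python3 log.py; python3 -c "
from go import *
c=cam('side','s1.png');u,v=proj(c,status.get_obs()['position']);u,v=int(u),int(v);cv2.imwrite('pics/s1.png',cv2.resize(c['pixels'][max(0,v-110):v+110,max(0,u-150):u+150],None,fx=2,fy=2))
go([.55,.189,.24],orient(9.1,150))"
```

```text
t 5.13 q [ 0.133  0.369  1.819  0.005  0.774 -1.599] p [0.5008 0.1802 0.2024]
[[-0.972, -0.157, 0.177], [-0.155, 0.988, 0.027], [-0.179, -0.001, -0.984]] F [-1.2 -0.1 -1.4] w 0.0495 g 40.0
rot [0.0, 70.01, -0.08] pos [-0.0578, 0.001, -0.0301] rows 9.8
```

View pics/s1.png

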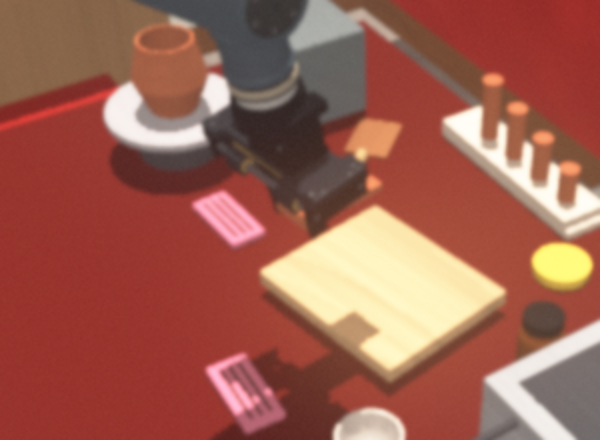

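The tile is lifted and held, with its end showing at (370,185) in the crop. Now I'll pitch the tool so the tile's free end points down.

Emit:
arm_command --delta_rot '[[0,6,0],[0,13,0],[0,20,0],[0,27,0],[0,34,0],[0,41,0],[0,48,0],[0,55,0],[0,62,0],[0,70,0],[0,70,0],[0,70,0]]' --delta_pos '[[-0.01,0,-0.03],[-0.02,0,-0.03],[-0.03,0,-0.03],[-0.04,0,-0.03],[-0.05,0,-0.03],[-0.058,0,-0.03],[-0.058,0,-0.03],[-0.058,0,-0.03],[-0.058,0,-0.03],[-0.058,0.001,-0.03],[-0.058,0.001,-0.03],[-0.058,0.001,-0.03]]' --gripper '[1,1,1,1,1,1,1,1,1,1,1,1]'

```text
time: 6.18
position: [0.5499, 0.1887, 0.2333]
tool_rot: [-0.068, 0.861, -0.04, -0.502]
ft_force: [-1.5, -0.4, -2.7]
grip_width: 0.0493
grip_force: 40.0
```

```bash
python3 log.py; python3 -c "
from go import *
c=cam('side','s2.png');u,v=proj(c,status.get_obs()['position']);u,v=int(u),int(v);cv2.imwrite('pics/s2.png',cv2.resize(c['pixels'][max(0,v-90):v+110,max(0,u-130):u+130],None,fx=2.5,fy=2.5))
"
```

```text
t 6.18 q [ 0.145  0.986  0.856 -0.016  2.355 -1.588] p [0.5499 0.1887 0.2333]
[[-0.486, -0.157, -0.86], [-0.077, 0.988, -0.136], [0.87, -0.0, -0.492]] F [-1.5 -0.4 -2.7] w 0.0493 g 40.0
```

View pics/s2.png

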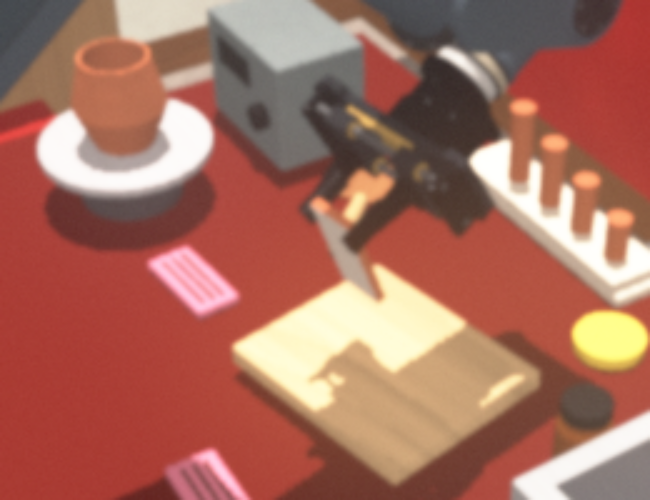

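The tile hangs at about 70° nose-down, edge (320,205)→(378,297) in the crop, with the glaze facing the robot. I'll check how much further the tool can pitch.

```bash
cat >> go.py <<'E'
Z=lambda b:orient(9.1,b)[:,2]
def tcp(Px,Pz,b,g=.014):  # pad axis point at world x, z -> TCP
    return np.array([Px,.1905+(Px-.562)*.16,Pz])+g*Z(b)
E
python3 - <<'E'
from ik import *
q0=[.145,1.0,.85,-.016,2.36,-1.588]
for Px,Pz,b in [(.55,.16,165),(.55,.16,175),(.55,.16,180),(.53,.16,180),(.56,.128,175),(.59,.128,165),(.59,.126,175),(.62,.11,160),(.63,.08,155),(.65,.055,150),(.64,.06,175)]:
    q,e=ik(tcp(Px,Pz,b),orient(9.1,b),q0);print(Px,Pz,b,q.round(2),round(e,4))
go(tcp(.55,.16,175),orient(9.1,175))
E
```

```text
0.55 0.16 165 [ 0.15  1.18  0.82 -0.02  2.46 -1.59] 0.0
0.55 0.16 175 [ 0.15  1.25  0.77 -0.03  2.61 -1.59] 0.0
0.55 0.16 180 [ 0.14  1.28  0.76 -0.03  2.65 -1.59] 0.0293
0.53 0.16 180 [ 0.14  1.26  0.83 -0.03  2.62 -1.6 ] 0.0
0.56 0.128 175 [ 0.15  1.31  0.71 -0.03  2.61 -1.59] 0.0
0.59 0.128 165 [ 0.15  1.28  0.63 -0.02  2.54 -1.59] 0.0
0.59 0.126 175 [ 0.14  1.34  0.59 -0.02  2.65 -1.59] 0.0489
0.62 0.11 160 [ 0.15  1.31  0.52 -0.02  2.52 -1.59] 0.0
0.63 0.08 155 [ 0.15  1.32  0.52 -0.02  2.43 -1.59] 0.0
0.65 0.055 150 [ 0.15  1.34  0.47 -0.02  2.37 -1.59] 0.0
0.64 0.06 175 [ 0.14  1.46  0.35  0.    2.65 -1.57] 0.1764
rot [0.07, 24.77, -0.05] pos [-0.0602, -0.0003, 0.0507] rows 3.5
```

```bash
python3 - <<'E'
from ik import *
go(tcp(.562,.145,174),orient(9.1,174))
print(ik(tcp(.562,.145,174),orient(9.1,174),[.145,1.0,.85,-.016,2.36,-1.588])[0].round(2))
E
```

```text
rot [0.07, 23.77, -0.05] pos [-0.0795, -0.0002, 0.0477] rows 3.3
[ 0.15  1.28  0.71 -0.03  2.61 -1.6 ]
```

Emit:
arm_command --delta_rot '[[0,6,0],[0,12,0],[0,18,0],[0,23.8,0],[0,23.8,0],[0,23.8,0],[0,23.8,0],[0,23.8,0]]' --delta_pos '[[0,0,0],[-0.01,0,0.005],[-0.03,0,0.015],[-0.05,0,0.03],[-0.07,0,0.04],[-0.0795,0,0.0477],[-0.0795,0,0.0477],[-0.0795,0,0.0477]]' --gripper '[1,1,1,1,1,1,1,1]'

```text
time: 6.9
position: [0.5496, 0.1889, 0.1492]
tool_rot: [-0.058, 0.743, -0.053, -0.665]
ft_force: [0.6, -0.2, -0.7]
grip_width: 0.0495
grip_force: 40.0
```

```bash
python3 log.py; python3 -c "
from go import *
c=cam('side','s3.png');u,v=proj(c,status.get_obs()['position']);u,v=int(u),int(v);cv2.imwrite('pics/s3.png',cv2.resize(c['pixels'][max(0,v-50):v+100,max(0,u-80):u+120],None,fx=3.5,fy=3.5))
for d in [.013,.011,.008]: go(tcp(.562,.145-d,174),orient(9.1,174))
"
```

```text
t 6.9 q [ 0.145  1.275  0.712 -0.024  2.615 -1.592] p [0.5496 0.1889 0.1492]
[[-0.11, -0.157, -0.982], [-0.017, 0.988, -0.156], [0.994, -0.001, -0.111]] F [ 0.6 -0.2 -0.7] w 0.0495 g 40.0
rot [0.07, 0.49, -0.04] pos [-0.0193, -0.0004, 0.0041] rows 0.5
rot [0.07, 0.49, -0.04] pos [-0.0173, -0.0004, 0.0039] rows 0.4
rot [0.07, 0.49, -0.04] pos [-0.0143, -0.0004, 0.0036] rows 0.4
```

View pics/s3.png

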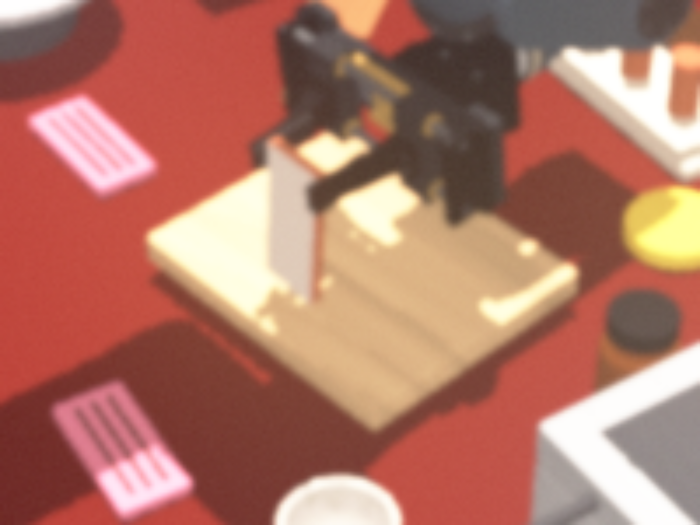

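The tile is about vertical at (290,220), with the glaze towards the robot. I'll lower it until its free end touches the board.

Emit:
arm_command --delta_rot '[[0,0,0],[0,0,0],[0,0,0],[0,0,0],[0,0,0],[0,0,0]]' --delta_pos '[[-0.008,0,0.001],[-0.015,0,0.002],[-0.017,0,0.002],[-0.018,0,0.002],[-0.019,0,0.002],[-0.019,0,0.002]]' --gripper '[1,1,1,1,1,1]'

```text
time: 7.45
position: [0.5498, 0.1889, 0.133]
tool_rot: [-0.058, 0.74, -0.053, -0.668]
ft_force: [2.1, 1.3, 9.7]
grip_width: 0.0493
grip_force: 40.0
```

```bash
python3 log.py
```

```text
t 7.45 q [ 0.145  1.3    0.7   -0.024  2.609 -1.592] p [0.5498 0.1889 0.133 ]
[[-0.102, -0.157, -0.982], [-0.015, 0.988, -0.156], [0.995, -0.001, -0.103]] F [2.1 1.3 9.7] w 0.0493 g 40.0
```

Emit:
arm_command --delta_rot '[[0,0,0],[0,0,0],[0,-1,0],[0,-2,0],[0,-3.5,0],[0,-5,0],[0,-7,0],[0,-9,0],[0,-9,0]]' --delta_pos '[[0.001,0,0],[0.001,0,0],[-0.0025,0,-0.008],[-0.005,0,-0.0166],[-0.009,0,-0.024],[-0.0128,0,-0.032],[-0.018,0,-0.039],[-0.0238,0,-0.0458],[-0.0238,0,-0.0458]]' --gripper '[1,1,1,1,1,1,1,1,1]' --grip_force 8

```text
time: 8.2
position: [0.5981, 0.1965, 0.1097]
tool_rot: [-0.063, 0.794, -0.048, -0.603]
ft_force: [1.6, 0.8, 1.9]
grip_width: 0.0499
grip_force: 8.0
```

```bash
python3 log.py; python3 -c "
from go import *
c=cam('side','s4.png');u,v=proj(c,status.get_obs()['position']);u,v=int(u),int(v);cv2.imwrite('pics/s4.png',cv2.resize(c['pixels'][max(0,v-60):v+90,max(0,u-100):u+100],None,fx=3.5,fy=3.5))
"
```

```text
t 8.2 q [ 0.146  1.334  0.526 -0.021  2.582 -1.592] p [0.5981 0.1965 0.1097]
[[-0.265, -0.157, -0.952], [-0.042, 0.988, -0.151], [0.963, -0.0, -0.268]] F [1.6 0.8 1.9] w 0.0499 g 8.0
```

View pics/s4.png

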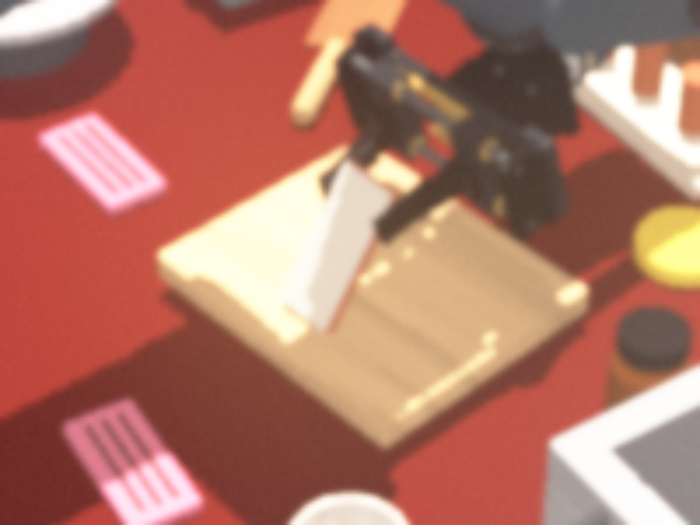

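The tile is pivoting about its lower end at (310,310), tilted past vertical with the glaze up. I'll continue the arc.

Emit:
arm_command --delta_rot '[[0,-3,0],[0,-6,0],[0,-9,0],[0,-11.5,0],[0,-14,0],[0,-16,0],[0,-16,0],[0,-16,0]]' --delta_pos '[[-0.01,0,-0.0055],[-0.0206,0,-0.011],[-0.03,0,-0.015],[-0.038,0,-0.0184],[-0.047,0,-0.02],[-0.056,0,-0.022],[-0.056,0,-0.022],[-0.056,0,-0.022]]' --gripper '[1,1,1,1,1,1,1,1]'

```text
time: 8.92
position: [0.6317, 0.2017, 0.0596]
tool_rot: [-0.068, 0.868, -0.039, -0.49]
ft_force: [0.6, 0.0, -1.8]
grip_width: 0.05
grip_force: 8.0
```

```bash
python3 log.py
```

```text
t 8.92 q [ 0.146  1.304  0.53  -0.014  2.336 -1.586] p [0.6317 0.2017 0.0596]
[[-0.51, -0.157, -0.845], [-0.08, 0.988, -0.135], [0.856, -0.001, -0.517]] F [ 0.6  0.  -1.8] w 0.05 g 8.0
```

Emit:
arm_command --delta_rot '[[0,0,0],[0,0,0],[0,0,0],[0,0,0],[0,0,0],[0,0,0],[0,0,0],[0,0,0],[0,0,0],[0,0,0],[0,0,0],[0,0,0]]' --delta_pos '[[-0.006,0,0.001],[-0.011,0,0.002],[-0.011,0,0.002],[-0.011,0,0.002],[-0.011,0,0.002],[-0.011,0,0.002],[-0.011,0,0.002],[-0.011,0,0.002],[0.01,0,-0.01],[0.04,0,-0.028],[0.074,0,-0.05],[0.074,0,-0.05]]' --gripper '[1,1,1,-1,-1,-1,-1,-1,-1,-1,-1,-1]'

```text
time: 9.92
position: [0.6395, 0.2031, 0.1595]
tool_rot: [-0.069, 0.871, -0.039, -0.484]
ft_force: [-0.5, 0.3, 3.2]
grip_width: 0.0864
grip_force: 0.0
```

```bash
python3 log.py; python3 - <<'E'
from go import *
c=cam('side');im=c['pixels']
u,v=proj(c,(.62,.2,.04));u,v=int(u),int(v)
a=cv2.resize(im[v-75:v+75,u-100:u+100],None,fx=3,fy=3)
t=cam('top');im=t['pixels'];b=cv2.resize(im[140:320,190:420],(600,450))
cv2.imwrite('pics/st.png',cv2.resize(np.vstack([a,b]),(480,600)))
E
```

```text
t 9.92 q [ 0.146  1.202  0.502 -0.016  2.452 -1.588] p [0.6395 0.2031 0.1595]
[[-0.522, -0.157, -0.838], [-0.082, 0.988, -0.134], [0.849, -0.001, -0.528]] F [-0.5  0.3  3.2] w 0.0864 g 0.0
```

View pics/st.png

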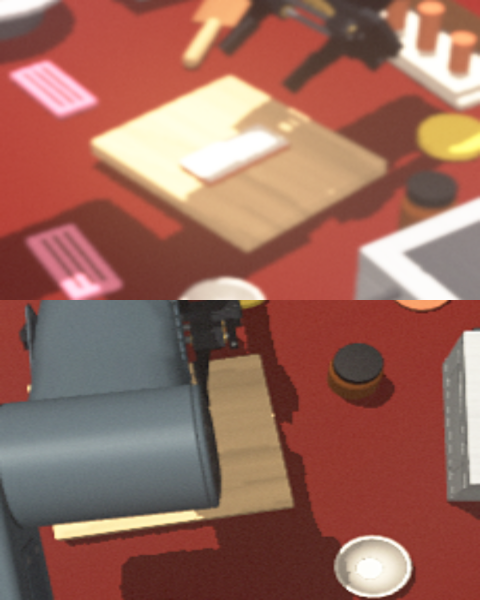

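The tile lies flat mid-board with the white glaze up (side crop (235,155)), and the jar and bowl are untouched. Next is the lid: grip the bar with the tool pointing down, closing along x.

```bash
python3 - <<'E'
from ik import *
for r in (90,-90):
  for P in [(.5044,-.1978,.27),(.5044,-.1978,.121),(.619,-.196,.304)]:
    q,e=ik(P,orient(1,90,r),[-.1,.5,1.6,0,1.,-1.6-np.radians(r)*-1]);print(r,P,q.round(2),round(e,4))
go((.58,.08,.30),orient(1,90,0))
E
```

```text
90 (0.5044, -0.1978, 0.27) [-0.58  0.36  1.58  0.    1.2  -0.6 ] 0.0
90 (0.5044, -0.1978, 0.121) [-0.58  0.56  1.74  0.    0.84 -0.6 ] 0.0
90 (0.619, -0.196, 0.304) [-0.48  0.49  1.27  0.    1.39 -0.5 ] 0.0
-90 (0.5044, -0.1978, 0.27) [-0.34  0.33  1.77 -0.57  0.87 -2.85] 0.5841
-90 (0.5044, -0.1978, 0.121) [-0.41  0.55  1.94 -0.69  0.46 -2.85] 0.4303
-90 (0.619, -0.196, 0.304) [-0.29  0.44  1.45 -0.46  1.07 -2.85] 0.6131
rot [-4.12, -58.29, 7.3] pos [0.1651, -0.1124, -0.0117] rows 8.2
```

Emit:
arm_command --delta_rot '[[-4.1,-58.3,7.3],[-4.1,-58.3,7.3],[-4.1,-58.3,7.3],[-4.1,-58.3,7.3],[-4.1,-58.3,7.3],[-4.1,-58.3,7.3],[-4.1,-58.3,7.3],[-4.1,-58.3,7.3],[-4.1,-58.3,7.3],[-4.1,-58.3,7.3],[-4.1,-58.3,7.3]]' --delta_pos '[[0.02,0,-0.015],[0.05,-0.01,-0.03],[0.08,-0.03,-0.02],[0.12,-0.06,-0.012],[0.165,-0.112,-0.012],[0.165,-0.112,-0.012],[0.165,-0.112,-0.012],[0.165,-0.112,-0.012],[0.165,-0.112,-0.012],[0.165,-0.112,-0.012],[0.165,-0.112,-0.012]]' --gripper '[-1,-1,-1,-1,-1,-1,-1,-1,-1,-1,-1]'

```text
time: 10.93
position: [0.5793, 0.0802, 0.2968]
tool_rot: [-0.009, 1.0, -0.001, -0.004]
ft_force: [1.2, 1.5, 0.2]
grip_width: 0.0873
grip_force: 0.0
```

```bash
python3 log.py; python3 - <<'E'
from go import *
go((.5044,-.1978,.25),orient(1,90,90))
# tile check in top view: white blob on board, and side triangulation of tile centre
t=cam('top');h=cv2.cvtColor(t['pixels'],cv2.COLOR_BGR2HSV)
m=np.zeros(h.shape[:2],np.uint8);m[165:290,195:338]=((h[...,1]<40)&(h[...,2]>140))[165:290,195:338]
k=cv2.findContours(m,0,2)[0]
if k:
  k=max(k,key=cv2.contourArea);r=cv2.minAreaRect(k);B=np.array([onz(t,u,v,.046) for u,v in cv2.boxPoints(r)]);print(r,B.mean(0).round(4),np.linalg.norm(B-np.roll(B,1,0),axis=1).round(4))
E
```

```text
t 10.93 q [-0.052  0.401  1.437 -0.002  1.312 -1.64 ] p [0.5793 0.0802 0.2968]
[[-1.0, -0.017, -0.009], [-0.017, 1.0, -0.001], [0.009, -0.001, -1.0]] F [1.2 1.5 0.2] w 0.0873 g 0.0
rot [-0.45, -0.35, 90.0] pos [0.0793, -0.2766, 0.0478] rows 12.6
((261.7613830566406, 231.3949737548828), (51.34151077270508, 7.1393046379089355), 82.14668273925781) [0.6111 0.2157 0.046 ] [0.1088 0.0149 0.1089 0.0147]
```

Emit:
arm_command --delta_rot '[[-0.4,-0.3,90],[-0.4,-0.3,90],[-0.4,-0.3,90],[-0.4,-0.3,90],[-0.4,-0.3,90],[-0.4,-0.3,90],[-0.4,-0.3,90],[-0.4,-0.3,90],[-0.4,-0.3,90],[-0.4,-0.3,90],[-0.4,-0.3,90],[-0.4,-0.3,90]]' --delta_pos '[[0.079,-0.277,0.048],[0.079,-0.277,0.048],[0.079,-0.277,0.048],[0.079,-0.277,0.048],[0.079,-0.277,0.048],[0.079,-0.277,0.048],[0.079,-0.277,0.048],[0.079,-0.277,0.048],[0.079,-0.277,0.048],[0.079,-0.277,0.048],[0.079,-0.277,0.048],[0.079,-0.277,0.048]]' --gripper '[-0.05,-0.05,-0.05,-0.05,-0.05,-0.05,-0.05,-0.05,-0.05,-0.05,-0.05,-0.05]' --grip_force 15

```text
time: 11.98
position: [0.5065, -0.1989, 0.2488]
tool_rot: [0.677, 0.736, -0.0, -0.001]
ft_force: [-0.5, 0.3, -0.4]
grip_width: 0.0454
grip_force: 0.0
```

```bash
python3 log.py; python3 - <<'E'
from go import *
c=cam('wrist','w3.png');h=cv2.cvtColor(c['pixels'],cv2.COLOR_BGR2HSV)
for P in [(.5036,-.1388,.138),(.5052,-.2567,.138),(.559,-.1978,.154)]: print(np.round(proj(c,P)),h[tuple(int(np.clip(x,0,l-1)) for x,l in zip(proj(c,P)[::-1],(480,640)))])
for n in (0.125,):
  u,v=map(int,proj(c,(.5044,-.1978,.138)));print('centre',u,v)
  print('col',[ (r,h[r,u].tolist()) for r in range(max(0,v-40),min(480,v+40),4)])
  print('row',[ (q,h[v,q].tolist()) for q in range(max(0,u-40),min(640,u+40),4)])
go((.5044,-.1978,.121),orient(1,90,90))
E
```

```text
t 11.98 q [-0.58   0.388  1.604  0.     1.152 -0.662] p [ 0.5065 -0.1989  0.2488]
[[-0.082, 0.997, -0.001], [0.997, 0.082, 0.001], [0.001, -0.001, -1.0]] F [-0.5  0.3 -0.4] w 0.0454 g 0.0
[321. 154.] [  9 133 113]
[310. 314.] [ 15  22 118]
[395. 250.] [17 24 96]
centre 315 237
col [(197, [11, 141, 105]), (201, [10, 130, 104]), (205, [9, 141, 103]), (209, [11, 135, 106]), (213, [10, 133, 109]), (217, [10, 134, 110]), (221, [10, 138, 107]), (225, [9, 141, 107]), (229, [10, 149, 111]), (233, [9, 142, 111]), (237, [11, 135, 113]), (241, [10, 147, 71]), (245, [9, 150, 63]), (249, [7, 169, 62]), (253, [9, 148, 69]), (257, [11, 112, 66]), (261, [5, 124, 68]), (265, [11, 166, 57]), (269, [8, 105, 75]), (273, [9, 162, 60])]
row [(275, [1, 173, 140]), (279, [3, 171, 139]), (283, [2, 177, 138]), (287, [3, 178, 139]), (291, [2, 179, 97]), (295, [6, 186, 81]), (299, [179, 152, 89]), (303, [1, 170, 90]), (307, [2, 177, 82]), (311, [10, 139, 97]), (315, [11, 135, 113]), (319, [10, 137, 115]), (323, [12, 148, 93]), (327, [3, 176, 138]), (331, [3, 171, 139]), (335, [3, 179, 138]), (339, [2, 173, 131]), (343, [4, 188, 91]), (347, [3, 212, 77]), (351, [2, 169, 83])]
rot [-0.06, -0.08, 3.49] pos [0.0009, -0.002, 0.1279] rows 3.1
```

The bar shows within 2 mm of the prediction (u 309–325 against 315), so I'll descend and grip it.

Emit:
arm_command --delta_rot '[[0,0,3.5],[0,0,3.5],[0,0,3.5],[0,0,3.5],[0,0,3.5],[0,0,3.5],[0,0,3.5],[0,0,3.5],[0,0,3.5],[0,0,3.5],[0,0,3.5],[0,0,3.5]]' --delta_pos '[[0.001,0,0.03],[0.001,0,0.06],[0.001,0,0.09],[0.001,0,0.115],[0.001,0,0.128],[0.001,0,0.128],[0.001,0,0.128],[0.001,0,0.128],[0.001,0,0.128],[0.001,0,0.128],[0.001,0,0.128],[0.001,0,0.128]]' --gripper '[-0.05,-0.05,-0.05,-0.05,-0.05,-0.05,1,1,1,1,1,1]' --grip_force 15

```text
time: 13.03
position: [0.5058, -0.1973, 0.1231]
tool_rot: [0.697, 0.717, 0.0, 0.001]
ft_force: [0.6, -0.0, 0.1]
grip_width: 0.0136
grip_force: 0.0
```

```bash
python3 log.py
```

```text
t 13.03 q [-5.780e-01  5.590e-01  1.732e+00  1.000e-03  8.480e-01 -6.060e-01] p [ 0.5058 -0.1973  0.1231]
[[-0.027, 1.0, 0.002], [1.0, 0.027, -0.001], [-0.001, 0.002, -1.0]] F [ 0.6 -0.   0.1] w 0.0136 g 0.0
```

Emit:
arm_command --delta_rot '[[0,0,0],[0,0,0],[0,0,0],[0,0,0],[0,0,0],[0,0,0],[0,0,0],[0,0,0],[0,0,0],[0,0,0],[0,0,0],[0,0,0]]' --delta_pos '[[0,0,0],[0,0,0],[0,0,0],[0,0.001,-0.01],[0,0.0025,-0.0205],[0,0.0045,-0.0305],[0,0.0067,-0.0406],[0,0.0095,-0.0505],[0,0.0127,-0.0603],[0,0.0163,-0.07],[0,0.0204,-0.0793],[0,0.0204,-0.0793]]' --gripper '[1,1,1,1,1,1,1,1,1,1,1,1]' --grip_force 20

```text
time: 14.03
position: [0.5253, -0.1968, 0.2031]
tool_rot: [0.697, 0.717, -0.001, -0.0]
ft_force: [-3.6, -2.0, -2.4]
grip_width: 0.0113
grip_force: 20.0
```

```bash
python3 log.py; python3 - <<'E'
from go import *
p=status.get_obs()['position'];b=p+[0,0,.019];print(np.degrees(np.arctan2(b[2]-.12,.739-b[0]))-4.38, np.hypot(b[2]-.12,.739-b[0]))
E
```

```text
t 14.03 q [-0.557  0.466  1.616 -0.002  1.061 -0.584] p [ 0.5253 -0.1968  0.2031]
[[-0.028, 1.0, -0.001], [1.0, 0.028, -0.001], [-0.001, -0.001, -1.0]] F [-3.6 -2.  -2.4] w 0.0113 g 20.0
21.157403511197042 0.23686953642762132
```

Emit:
arm_command --delta_rot '[[0,0,0],[0,0,0],[0,0,0],[0,0,0],[0,0,0],[0,0,0],[0,0,0],[0,0,0],[0,0,0],[0,0,0],[0,0,0]]' --delta_pos '[[0,0.0045,-0.0093],[0,0.0093,-0.0184],[0,0.0146,-0.0272],[0,0.0201,-0.0359],[0,0.0262,-0.0442],[0,0.0325,-0.0523],[0,0.0392,-0.0601],[0,0.0462,-0.0676],[0,0.0536,-0.0748],[0,0.0612,-0.0817],[0,0.0612,-0.0817]]' --gripper '[1,1,1,1,1,1,1,1,1,1,1]'

```text
time: 14.95
position: [0.5853, -0.1958, 0.2861]
tool_rot: [0.697, 0.717, -0.002, -0.0]
ft_force: [-8.8, -1.2, 9.7]
grip_width: 0.011
grip_force: 20.0
```

```bash
cat > ang.py <<'E'
from go import *
p=status.get_obs()['position'];b=p+[0,0,.015];print('ang',np.degrees(np.arctan2(b[2]-.12,.741-b[0]))-4.38, np.hypot(b[2]-.12,.741-b[0]))
E
python3 log.py; python3 ang.py
```

```text
t 14.95 q [-0.502  0.455  1.375 -0.004  1.313 -0.528] p [ 0.5853 -0.1958  0.2861]
[[-0.028, 1.0, -0.003], [1.0, 0.028, -0.002], [-0.002, -0.003, -1.0]] F [-8.8 -1.2  9.7] w 0.011 g 20.0
ang 44.922102540788444 0.2388237443712149
```

Emit:
arm_command --delta_rot '[[0,0,0],[0,0,0],[0,0,0],[0,0,0],[0,0,0],[0,0,0],[0,0,0],[0,0,0],[0,0,0]]' --delta_pos '[[0,0.006,-0.0084],[0,0.0132,-0.0156],[0,0.0183,-0.0192],[0,0.0234,-0.0226],[0,0.0305,-0.0269],[0,0.0376,-0.0309],[0,0.0376,-0.0309],[0,0.0376,-0.0309],[0,0.0376,-0.0309]]' --gripper '[1,1,1,1,1,1,1,1,1]'

```text
time: 15.7
position: [0.6248, -0.1949, 0.3147]
tool_rot: [0.697, 0.717, -0.0, 0.001]
ft_force: [-0.9, -6.1, 2.6]
grip_width: 0.0114
grip_force: 20.0
```

```bash
python3 log.py; python3 ang.py; python3 - <<'E'
from h import *
cam('side','s5.png');t=cam('top','t5.png');c=cv2.imread('pics/s5.png');h=cv2.cvtColor(c,cv2.COLOR_BGR2HSV)
E
```

```text
t 15.7 q [-4.720e-01  4.870e-01  1.240e+00 -1.000e-03  1.412e+00 -4.990e-01] p [ 0.6248 -0.1949  0.3147]
[[-0.027, 1.0, 0.001], [1.0, 0.027, -0.002], [-0.002, 0.001, -1.0]] F [-0.9 -6.1  2.6] w 0.0114 g 20.0
ang 56.62839553919314 0.2397504512811429
```

Emit:
arm_command --delta_rot '[[0,0,0],[0,0,0],[0,0,0],[0,0,0],[0,0,0],[0,0,0],[0,0,0],[0,0,0],[0,0,0],[0,0,0],[0,0,0]]' --delta_pos '[[0,-0.007,0.004],[0,-0.0142,0.0083],[0,-0.0194,0.0118],[0,-0.0244,0.0153],[0,-0.0326,0.0215],[0,-0.0406,0.0279],[0,-0.0453,0.032],[0,-0.0497,0.0362],[0,-0.0497,0.0362],[0,-0.0497,0.0362],[0,-0.0497,0.0362]]' --gripper '[1,1,1,1,1,1,1,1,1,1,1]'

```text
time: 16.72
position: [0.5746, -0.1952, 0.2775]
tool_rot: [0.697, 0.717, 0.0, 0.0]
ft_force: [0.2, -3.4, -0.9]
grip_width: 0.0113
grip_force: 20.0
```

```bash
python3 log.py; python3 ang.py; python3 - <<'E'
from h import *
from scipy.optimize import least_squares
# bar's right end / arms: brown-bar visible ends by mask in side view near prediction
c=cam('side','s6.png');t=cam('top','t6.png')
p=status.get_obs()['position']
for n,k in(('side',c),('top',t)):
  h=cv2.cvtColor(k['pixels'],cv2.COLOR_BGR2HSV)
  for e in(.0,.06,-.06):
    u,v=map(int,proj(k,p+[0,e,.015]));
    if 6<=v<474 and 6<=u<634: print(n,e,u,v,h[v-6:v+7:3,u].tolist())
# tile: white on board, top & side
for n,k in(('side',c),('top',t)):
  h=cv2.cvtColor(k['pixels'],cv2.COLOR_BGR2HSV);u,v=map(int,proj(k,(.607,.197,.046)));m=np.zeros(h.shape[:2],np.uint8)
  m[v-35:v+35,u-40:u+40]=((h[...,1]<45)&(h[...,2]>140))[v-35:v+35,u-40:u+40]
  K=max(cv2.findContours(m,0,2)[0],key=cv2.contourArea);B=cv2.boxPoints(cv2.minAreaRect(cv2.approxPolyDP(K,2,True)))
  W=np.array([onz(k,a,b,.046) for a,b in K[:,0].astype(float)]);r=cv2.minAreaRect(W[:,:2].astype(np.float32)*1000);print(n,r)
# jar & bowl
h=cv2.cvtColor(t['pixels'],cv2.COLOR_BGR2HSV);m=((h[...,1]<90)&(h[...,2]>120)).astype(np.uint8);m[:270]=0;m[:,:330]=0;m[330:]=0;m[:,410:]=0
print('bowl px',cv2.boundingRect(m))
E
```

```text
t 16.72 q [-0.512  0.447  1.415  0.     1.28  -0.539] p [ 0.5746 -0.1952  0.2775]
[[-0.027, 1.0, 0.0], [1.0, 0.027, 0.0], [0.0, 0.0, -1.0]] F [ 0.2 -3.4 -0.9] w 0.0113 g 20.0
ang 41.64811459563501 0.2396685328613637
side 0.0 406 257 [[16, 104, 103], [9, 69, 74], [12, 74, 76], [10, 79, 81], [11, 87, 82]]
side 0.06 385 237 [[9, 42, 104], [9, 42, 104], [6, 40, 103], [7, 42, 104], [7, 38, 114]]
side -0.06 429 278 [[10, 18, 217], [11, 21, 194], [10, 68, 101], [13, 39, 104], [13, 35, 180]]
top 0.0 494 229 [[96, 40, 64], [103, 29, 62], [101, 46, 61], [99, 41, 62], [96, 21, 62]]
top 0.06 458 228 [[18, 16, 81], [36, 16, 80], [7, 109, 84], [10, 152, 67], [18, 52, 168]]
top -0.06 530 229 [[95, 26, 60], [19, 62, 131], [165, 30, 17], [40, 28, 27], [165, 44, 23]]
side ((606.5432739257812, 241.9193115234375), (115.46702575683594, 136.7895965576172), 8.946633338928223)
top ((613.9012451171875, 198.448974609375), (108.82179260253906, 50.14808654785156), 9.06643295288086)
bowl px (350, 281, 38, 38)
```

The tile measures 109 × 50 mm and lies flat at the board's centre. The bowl has not moved, and the lid is held at about 42°, so I'll hand in.

```bash
python3 -c "
from h import *
print(robot.hand_in())"
```

```text
the job is handed in; nothing more can be done
None
```

The job is handed in: the tile lies flat and glaze-up near the board's centre, and the fingers still hold the lid at about 42° after raising it to about 57°. The judge returned no verdict; the bowl measured unmoved, and the jar looked in place when last viewed, before the lid work.

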